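Stock check at the parts counter: point out two parts and log them

ROBOT

A 6-joint arm with a two-finger parallel gripper is mounted at the origin on the work surface. World frame = base frame: x ahead of the robot, y to its left, z up, the work surface at z = 0. Lengths are in mm, angles in rad, forces in N, time in s.
With the tool pointing down it reaches from about 300 to 775 mm from the base axis. Payload 14.6 kg.
Tool frame: the origin (TCP) lies between the finger pads; the fingertips stand 19 mm ahead of it and the grasp point (between the pads) is the TCP; x points along the fingers, y is the direction in which the jaws open and shut, and the axes are right-handed (so a half turn about x gives the same grasp; the last joint's range is limited). The gripper opens to 94 mm and grips with 3 to 60 N. Pads are 16 mm wide; open, the fingers measure 119 mm over their backs; the gripper's body (75 mm by 177 mm) begins 78 mm behind the grasp point.
Start: joints at [-1.267, 0.3, 1.521, -0, 1.321, -0.067], TCP at [199.291, -512.613, 201.346] pointing down, gripper open.
Joint ranges: [-3.03, 3.03], [-0.79, 2.21], [0.23, 2.52], [-1.04, 4.18], [0, 3.07], [-2.55, 2.55]. Speed limits (rad/s): [2.22, 2.22, 2.57, 3.14, 3.14, 3.14].

INTERFACE

Orientations are given as [roll, pitch, yaw] about the fixed x, y, z axes, in that order (R = Rz(yaw) Ry(pitch) Rx(roll)).
In Python, from cell import manip gives the robot as it stands.
- The arm moves only by the tool jog_arm, never from a script. Its argument "series" is one flat list of numbers, 7 for each row, row after row: the turn, a rotation vector about the world's x, y, z in rad, then the shift along the world's x, y, z in m, then the opening, from -1 (shut) to 1 (fully open). A call has 1 to 20 rows; each row is the pose to reach, as a shift and turn from the pose commanded when the call began; what a row does not reach only later rows make up. A row lasts 1/8 s, in which the tool goes at most 62.5 mm and 10.7 degrees, less where a joint would pass 70% of its speed; a pose out of reach is approached as far as the arm can. A call with a gripper value outside its range is refused whole. The fingers move at their own pace and stop on an object; "squeeze" is the grip in N (left out, the last holds). Time passes only in rows, so rows that repeat a pose let the fingers close. It gives the time, the measured TCP pose, the force and the opening at its end, in the units of the state.
- manip.read_state(): the state, without advancing time (a new reading comes with each control period).
- manip.camera(name): name is "scene" or "top"; returns a dict with "color" (420x560x3 uint8, blue, green, red), "range_z" (420x560 float32, mm along the optical axis (not along the pixel's ray), 0 where there is no reading), "fx", "fy", "cx", "cy" (pixels), "D" ([k1, k2, p1, p2, k3] as OpenCV has them; the pictures are not rectified), "pose" (4x4, takes a point from camera to world coordinates). Camera axes: x right, y down, z forward; pixel columns grow to the right and rows downward; lengths in mm; the calibration is good to about 2 mm. A picture is of the moment at which its call begins.
- manip.sign_off(): hands the job in, once; it reports no verdict.
The state is a dict: "clock": time; "joints": joint angles; "qd": joint speeds; "effort": joint torques, N m; "eef_pos": TCP position; "eef_rot": TCP orientation; "wrist_force": force on the tool from outside, world axes, zero at the start; "moment": the same for the moment, N m; "finger_gap": finger opening in mm.
Only numpy, scipy, OpenCV 4.12 (cv2) and the standard library are available. Lean on these libraries where they do the work, as an engineer would, in place of code of your own. Each camera call takes 0.05 s, during which the arm holds its last target.

TASK

Show the counting camera two of the parts on the counter without touching any part: point straight down with the fingertips at the middle of the wheel with the red hub, from just above it (about 3 cm clear), and stay there for two seconds, then do the same at the thick grey pulley with three grooves. Then press the green button on the count box fully in to log them, let it go and leave the red button alone. Do not touch, shift or pick up the wheels, pulleys, collar, padlock or the bin of padlocks; travel well above the parts (fingertips 15 cm or more over the counter), for the camera counts any part that the fingers come down over.

Things in the scene. Friction and masses are not known exactly. Their poses are not given: they have to be found in the camera images.
- red_wheel: The wheel with the RED hub: black rubber tyre 110 mm across and 36 mm high, bright red hub disc 80 mm across whose raised middle (44 mm across) tops out 44 mm above the counter. To be pointed at first. It lies flat and loose on the counter; origin at the centre of its underside, z up along its bore.
- triple_pulley: The three-groove grey pulley: grey drum 114 mm across and 56 mm high with three belt grooves around its side, much the thickest of the pulleys; its hub (48 mm across) tops out 60 mm above the counter. To be pointed at second. It lies flat and loose on the counter; origin at the centre of its underside, z up along its bore.
- white_wheel: Same wheel as the red-hubbed one but with a WHITE hub; top 44 mm above the counter. Not wanted. It lies flat and loose on the counter; origin at the centre of its underside, z up along its bore.
- single_pulley: Grey pulley with one groove, 110 mm across, rim 22 mm high, raised hub (44 mm across) up to 40 mm. Not wanted. It lies flat and loose on the counter; origin at the centre of its underside, z up along its bore.
- black_pulley: Dark steel pulley with one groove, 114 mm across, rim 20 mm high, hub (40 mm across) up to 34 mm. Not wanted. It lies flat and loose on the counter; origin at the centre of its underside, z up along its bore.
- brass_pulley: Brass-coloured pulley with two grooves, 100 mm across, rim 30 mm high, hub (44 mm across) up to 44 mm. Not wanted. It lies flat and loose on the counter; origin at the centre of its underside, z up along its bore.
- collar: Loose aluminium shaft collar standing among the wheels and pulleys, 42 mm across, 26 mm high; origin at the centre of its underside. Leave alone.
- padlock: Loose red safety padlock lying flat among the wheels and pulleys, 56 x 36 mm and 18 mm high, shackle to its +x; origin near its middle on the underside. Leave alone.
- count_box: The count box: grey box 180 x 100 mm, 50 mm high, fixed to the counter on the left or right side, its long side along its own x (yaw within 0.2 of the world's x); origin at the centre of its underside. Green button 45 mm to -x of its middle (the robot's end), red button 45 mm to +x.
- green_button (a joint): Travel of the green log button: 0 out, 0.006 m fully in. It is pressed straight down; its spring takes 5 N to push fully in and returns it when let go.
- green_button_top (a point): Centre of the green button's top face (32 mm across), facing up.
- red_button (a joint): Travel of the red cancel button, same kind: 0 out, 0.006 m in. Not to be pressed.
- red_button_top (a point): Centre of the red button's top face.
- lock_bin: Blue open bin full of padlocks, 180 x 120 mm, 60 mm high, fixed, on the side opposite the count box; origin at the centre of its underside. Other fixed stock (blue and green pulley stacks, cartons, trays, up to 0.13 m high) stands beyond x = 0.75 and outside |y| = 0.55.
Not all that is in view belongs to the job. What is shaped like the count_box but orange or purple is not meant.

How it is judged (in metres and radians):
On the way, in this order (a step that is already met when the one before it is completed fails the run):
1. the fingers point at the red-hubbed wheel from just above it for 1.5 s (horizontal distance between the grasp point and red_wheel below 0.03 m and z of the grasp point in the frame of red_wheel between 0.059 and 0.134 m), for 1.5 s.
2. then the fingers point at the three-groove grey pulley from just above it for 1.5 s (horizontal distance between the grasp point and triple_pulley below 0.03 m and z of the grasp point in the frame of triple_pulley between 0.075 and 0.15 m), for 1.5 s.
3. then the green button is pressed in by at least 4.5 mm (value of joint green_button above 0.0045 m), for 0.05 s.
At the end, for the whole second after the job is handed in: Both parts have been pointed at in order (grasp point within 30 mm of the part's axis and 15 to 90 mm above its top for 1.5 s) and the green button pressed and released (under 2 mm in); the red button is out and all wheels, pulleys, the collar and the padlock rest within 8 mm of where they started (value of joint each of green_button, red_button below 0.002 m and distance of each of red_wheel, triple_pulley, white_wheel, single_pulley, black_pulley, brass_pulley, collar, padlock from where it was at the start of the episode below 0.008 m and linear speed of each of red_wheel, triple_pulley, white_wheel, single_pulley, black_pulley, brass_pulley, collar, padlock below 0.02 m/s); the robot touches nothing.
It fails at once if a wheel, pulley, the collar or the padlock is touched by the robot (contact force between any of the fingers, the arm and red_wheel above 0.5 N or contact force between any of the fingers, the arm and triple_pulley above 0.5 N or contact force between any of the fingers, the arm and white_wheel above 0.5 N or contact force between any of the fingers, the arm and single_pulley above 0.5 N or contact force between any of the fingers, the arm and black_pulley above 0.5 N or contact force between any of the fingers, the arm and brass_pulley above 0.5 N or contact force between any of the fingers, the arm and collar above 0.5 N or contact force between any of the fingers, the arm and padlock above 0.5 N).
It fails at once if a wheel, pulley, the collar or the padlock is shifted or lifted by more than 8 mm (not (distance of red_wheel from where it was at the start of the episode below 0.008 m) or not (distance of triple_pulley from where it was at the start of the episode below 0.008 m) or not (distance of white_wheel from where it was at the start of the episode below 0.008 m) or not (distance of single_pulley from where it was at the start of the episode below 0.008 m) or not (distance of black_pulley from where it was at the start of the episode below 0.008 m) or not (distance of brass_pulley from where it was at the start of the episode below 0.008 m) or not (distance of collar from where it was at the start of the episode below 0.008 m) or not (distance of padlock from where it was at the start of the episode below 0.008 m)).
It fails at once if the fingers come down over a part that is not wanted (grasp point within 30 mm of its axis and less than 90 mm above its top) ((horizontal distance between the grasp point and white_wheel below 0.03 m and z of the grasp point in the frame of white_wheel below 0.134 m) or (horizontal distance between the grasp point and single_pulley below 0.03 m and z of the grasp point in the frame of single_pulley below 0.13 m) or (horizontal distance between the grasp point and black_pulley below 0.03 m and z of the grasp point in the frame of black_pulley below 0.124 m) or (horizontal distance between the grasp point and brass_pulley below 0.03 m and z of the grasp point in the frame of brass_pulley below 0.134 m)).
It fails at once if the red button is pressed (value of joint red_button above 0.002 m).
It fails at once if the bin of padlocks is touched (contact force between any of the fingers, the arm and lock_bin above 0.5 N).
It also fails if it takes over 51 s, if anything falls off the work surface, if the arm or the gripper's body presses on something with over 40 N, if the wrist force passes 120 N, or if a joint passes its speed limit or range.

## Working session

There is one attempt and no reset: what is moved stays moved. The work goes in short steps, Python scripts to look and compute and a tool call to move; the robot and the scene stay as the last step left them, time stands still between calls to the robot, and variables do not carry over. Pictures are saved under pics/ and viewed, and the job is handed in when it is done.

Besides the shell and the picture viewer there is one more tool, called after "Request:" as name(argument=value, ...) on one line, values as JSON. jog_arm: Moves the arm, as the interface text tells. Its arguments: {"type":"object","properties":{"series":{"type":"array","items":{"type":"number"}},"squeeze":{"type":"number"}},"required":["series"]}

```bash
mkdir -p pics; python3 - <<'E'
from cell import manip
import cv2,numpy as np,pickle
s=manip.read_state();print(s)
for n in("top","scene"):
    c=manip.camera(n);pickle.dump(c,open(n+'.pkl','wb'));cv2.imwrite(f'pics/{n}0.png',c['color'])
    print(n,c['fx'],c['cx'],c['cy'],c['D'],np.round(c['pose'],3))
E
```

```text
{'clock': 0.0, 'joints': array([-1.26664013e+00,  3.00443227e-01,  1.52159646e+00, -1.25064981e-06,
        1.32068436e+00, -6.65605196e-02]), 'qd': array([ 0.00093874,  0.00056088,  0.00094108, -0.0015396 ,  0.0013724 ,
       -0.00112614]), 'effort': array([-4.15803597e-04, -5.31809592e+01, -3.52740884e+01,  7.08039198e-02,
        2.43794970e-02, -6.73856448e-05]), 'eef_pos': array([ 199.19222317, -512.37286769,  200.79511463]), 'eef_rot': array([-1.63628615,  1.56966493,  1.87602354]), 'wrist_force': array([0.38119323, 0.53200738, 0.79680733]), 'moment': array([-0.02114844,  0.00741473, -0.03952005]), 'finger_gap': 93.84090745641322}
top 457.04813230068595 274.67474421507694 210.10856478281954 [-0.03656907  0.          0.          0.          0.        ] [[-2.700000e-02 -9.820000e-01  1.860000e-01  1.805000e+02]
 [-1.000000e+00  2.800000e-02  1.000000e-03 -1.217050e+02]
 [-6.000000e-03 -1.860000e-01 -9.830000e-01  1.482344e+03]
 [ 0.000000e+00  0.000000e+00  0.000000e+00  1.000000e+00]]
scene 434.49445349744116 279.60449412306787 203.81288626591305 [0.03415121 0.         0.         0.         0.        ] [[ 1.400000e-01  8.100000e-01 -5.700000e-01  1.085578e+03]
 [ 9.900000e-01 -1.140000e-01  8.100000e-02 -2.242170e+02]
 [ 1.000000e-03 -5.760000e-01 -8.180000e-01  1.031788e+03]
 [ 0.000000e+00  0.000000e+00  0.000000e+00  1.000000e+00]]
```

View pics/top0.png

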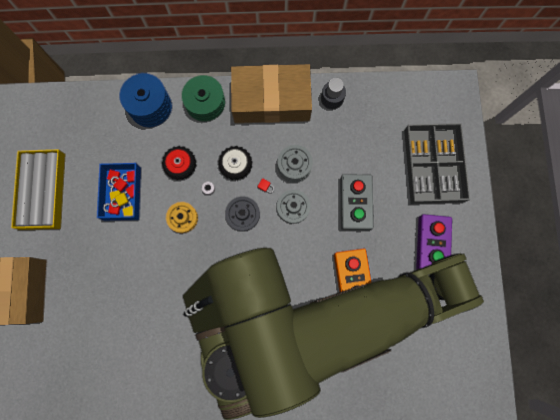

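View pics/scene0.png

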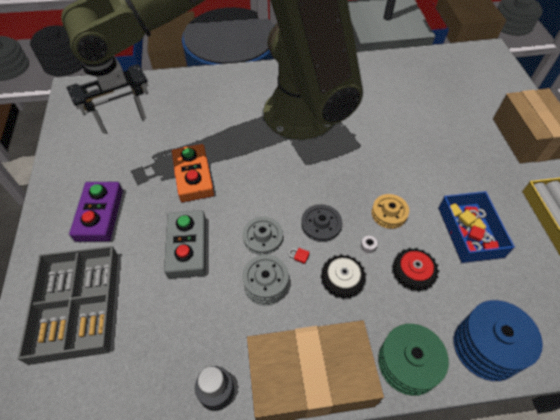

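The top view shows the red wheel at about (179,161), the triple pulley at about (293,163) and the grey count box's green button at about (358,214). The white, single, black and brass parts are at (235,162), (292,206), (242,213) and (181,217). The scene view agrees. Next I'll measure positions.

```bash
cat > h.py <<'E'
import pickle,cv2,numpy as np
def load(n): return pickle.load(open(n+'.pkl','rb'))
def plane(c,uv,z):
    K=np.array([[c['fx'],0,c['cx']],[0,c['fy'],c['cy']],[0,0,1]])
    p=cv2.undistortPoints(np.array(uv,float).reshape(-1,1,2),K,np.array(c['D'])).reshape(-1,2)
    d=np.c_[p,np.ones(len(p))]@c['pose'][:3,:3].T; o=c['pose'][:3,3]
    return o+d*((z-o[2])/d[:,2])[:,None]
def cloud(c):
    v,u=np.mgrid[:420,:560]; K=np.array([[c['fx'],0,c['cx']],[0,c['fy'],c['cy']],[0,0,1]])
    p=cv2.undistortPoints(np.stack([u,v],-1).reshape(-1,1,2).astype(float),K,np.array(c['D'])).reshape(-1,2)
    z=c['range_z'].reshape(-1,1)
    return ((np.c_[p,np.ones(len(p))]*z)@c['pose'][:3,:3].T+c['pose'][:3,3]).reshape(420,560,3)
E
python3 - <<'E'
from h import *
seeds={'top':dict(red=(179,161),white=(235,162),triple=(293,163),single=(292,206),black=(242,213),brass=(181,217)),
'scene':dict(red=(415,268),white=(344,275),triple=(266,278),single=(263,234),black=(322,221),brass=(391,210))}
for n in seeds:
    c=load(n);P=cloud(c);img=c['color'].astype(int)
    for k,(u,v) in seeds[n].items():
        # blob of raised points near seed
        s=P[v,u]; h=(np.hypot(*(P[...,:2]-s[:2]).transpose(2,0,1))<75)&(P[...,2]>10)&(c['range_z']>0)
        nl,lab,st,ce=cv2.connectedComponentsWithStats(h.astype(np.uint8))
        l=np.bincount(lab[v-8:v+9,u-8:u+9].ravel(),minlength=nl);l[0]=0;m=lab==l.argmax()
        q=P[m]; top=q[q[:,2]>np.percentile(q[:,2],60)-4]
        (cx,cy),r=cv2.minEnclosingCircle(q[:,:2].astype(np.float32))
        print(n,k,'n',m.sum(),'circ',np.round([cx,cy,r]),'rimz',np.percentile(q[:,2],[50,90,98]).round())
    b,g,r=img.transpose(2,0,1)
    for nm,m in (('redm',(r>150)&(g<70)&(b<70)),('green',(g>110)&(r<80)&(b<110))):
        nl,lab,st,ce=cv2.connectedComponentsWithStats(m.astype(np.uint8))
        for i in range(1,nl):
            if st[i,4]>40:
                uv=ce[i];print(n,nm,uv.round(1),st[i,4],'range pt',np.median(P[lab==i],0).round(),'z40',plane(c,[uv],40)[0].round(),'z60',plane(c,[uv],60)[0].round())
E
```

```text
top red n 927 circ [627. 197.  59.] rimz [36. 43. 47.]
top white n 923 circ [621.   8.  59.] rimz [36. 43. 46.]
top triple n 1025 circ [ 609. -189.   58.] rimz [53. 59. 63.]
top single n 859 circ [ 469. -181.   55.] rimz [20. 38. 43.]
top black n 875 circ [450. -13.  57.] rimz [18. 31. 36.]
top brass n 762 circ [441. 185.  51.] rimz [29. 43. 47.]
top redm [177.4 161.1] 386 range pt [626. 194.  38.] z40 [626. 195.  40.] z60 [620. 191.  60.]
top redm [112.3 174. ] 63 range pt [594. 418.  22.] z40 [589. 410.  40.] z60 [583. 402.  60.]
top redm [130.2 175.5] 62 range pt [587. 356.  23.] z40 [582. 350.  40.] z60 [576. 343.  60.]
top redm [119.3 183.6] 96 range pt [555. 385.  41.] z40 [556. 385.  40.] z60 [550. 378.  60.]
top redm [263.6 184.2] 92 range pt [545. -87.  17.] z40 [539. -87.  40.] z60 [535. -87.  60.]
top redm [358.2 185.3] 66 range pt [ 520. -387.   71.] z40 [ 527. -393.   40.] z60 [ 522. -390.   60.]
top redm [129.8 190.6] 53 range pt [536. 354.  23.] z40 [531. 350.  40.] z60 [526. 343.  60.]
top redm [113.1 209.3] 57 range pt [475. 409.  22.] z40 [471. 402.  40.] z60 [467. 
[... 1004 characters left out ...]
e redm [477.  232.2] 116 range pt [559. 380.  41.] z40 [558. 380.  40.] z60 [569. 368.  60.]
scene redm [491.1 244.5] 61 range pt [590. 413.  22.] z40 [599. 401.  40.] z60 [609. 388.  60.]
scene redm [182.1 250. ] 100 range pt [ 523. -391.   72.] z40 [ 504. -396.   40.] z60 [ 516. -393.   60.]
scene redm [301.3 255.1] 122 range pt [550. -90.  18.] z40 [562. -93.  40.] z60 [573. -96.  60.]
scene redm [416.8 265.6] 610 range pt [633. 190.  38.] z40 [632. 191.  40.] z60 [641. 183.  60.]
scene green [ 95.3 188.8] 76 range pt [ 293. -625.   68.] z40 [ 269. -637.   40.] z60 [ 286. -629.   60.]
scene green [183.1 220.2] 92 range pt [ 434. -387.   72.] z40 [ 411. -393.   40.] z60 [ 425. -389.   60.]
```

Averaging the two views gives red wheel ≈ (628,194), triple pulley ≈ (610,-190) and green button top ≈ (432,-386,~71). First move is high travel to above the red wheel with the fingers closing.

Request:
jog_arm(series=[0,0,0,0.009,0.014,0.005,-1,0,0,0,0.026,0.042,0.01,-1,0,0,0,0.051,0.085,0.01,-1,0,0,0,0.077,0.127,0.01,-1,0,0,0,0.103,0.17,0.01,-1,0,0,0,0.129,0.212,0.01,-1,0,0,0,0.159,0.262,0.01,-1,0,0,0,0.189,0.311,0.01,-1,0,0,0,0.219,0.361,0.01,-1,0,0,0,0.249,0.41,0.01,-1,0,0,0,0.279,0.46,0.01,-1,0,0,0,0.309,0.509,0.01,-1,0,0,0,0.339,0.559,0.01,-1,0,0,0,0.365,0.601,0.01,-1,0,0,0,0.386,0.636,0.01,-1,0,0,0,0.403,0.665,0.01,-1,0,0,0,0.416,0.686,0.01,-1,0,0,0,0.425,0.7,0.01,-1,0,0,0,0.429,0.707,0.01,-1,0,0,0,0.429,0.707,0.01,-1])

```text
clock: 2.6
eef_pos: [627.9, 194.8, 211.4]
eef_rot: [-0.018, 1.571, -2.788]
wrist_force: [-0.9, 0.3, 0.4]
finger_gap: 0.5
```

Request:
jog_arm(series=[0,0,0,0,0,-0.02,-1,0,0,0,0,0,-0.045,-1,0,0,0,0,0,-0.07,-1,0,0,0,0,0,-0.09,-1,0,0,0,0,0,-0.105,-1,0,0,0,0,0,-0.112,-1,0,0,0,0,0,-0.114,-1,0,0,0,0,0,-0.114,-1,0,0,0,0,0,-0.114,-1,0,0,0,0,0,-0.114,-1,0,0,0,0,0,-0.114,-1,0,0,0,0,0,-0.114,-1,0,0,0,0,0,-0.114,-1,0,0,0,0,0,-0.114,-1,0,0,0,0,0,-0.114,-1,0,0,0,0,0,-0.114,-1,0,0,0,0,0,-0.114,-1,0,0,0,0,0,-0.114,-1,0,0,0,0,0,-0.114,-1,0,0,0,0,0,-0.114,-1])

```text
clock: 5.1
eef_pos: [628.3, 194.4, 97.3]
eef_rot: [0.187, 1.571, -2.584]
wrist_force: [-0.1, -0.4, 0.3]
finger_gap: 0.2
```

```bash
python3 - <<'E'
from cell import manip
import cv2,numpy as np
a=[manip.camera(n)['color'] for n in("scene","top")]
cv2.imwrite('pics/p1.png',cv2.resize(np.hstack([a[0][150:360,230:510],a[1][80:290,100:380]]),None,fx=1.42,fy=1.42))
E
```

```text
(no output)
```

View pics/p1.png

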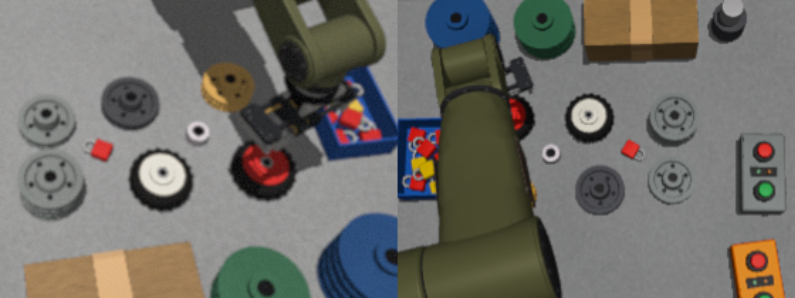

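The fingertips hover over the red hub (crop about (265,160)) with nothing touched. I'll hold a little longer, rise, and travel to above the triple pulley.

Request:
jog_arm(series=[0,0,0,0,0,0,-1,0,0,0,0,0,0,-1,0,0,0,0,0,0,-1,0,0,0,0,0,0.015,-1,0,0,0,0,0,0.04,-1,0,0,0,0,0,0.07,-1,0,0,0,0,0,0.095,-1,0,0,0,0,0,0.11,-1,0,0,0,0,0,0.115,-1,0,0,0,-0.001,-0.015,0.115,-1,0,0,0,-0.002,-0.045,0.115,-1,0,0,0,-0.004,-0.085,0.115,-1,0,0,0,-0.006,-0.13,0.115,-1,0,0,0,-0.008,-0.18,0.115,-1,0,0,0,-0.011,-0.23,0.115,-1,0,0,0,-0.013,-0.28,0.115,-1,0,0,0,-0.015,-0.32,0.115,-1,0,0,0,-0.017,-0.355,0.115,-1,0,0,0,-0.018,-0.375,0.115,-1,0,0,0,-0.018,-0.384,0.115,-1])

```text
clock: 7.7
eef_pos: [609.9, -190.5, 211.8]
eef_rot: [-0.814, 1.57, 2.698]
wrist_force: [-0.3, 0.6, 0.8]
finger_gap: 0.2
```

Request:
jog_arm(series=[0,0,0,0,0,0,-1,0,0,0,0,0,-0.02,-1,0,0,0,0,0,-0.045,-1,0,0,0,0,0,-0.07,-1,0,0,0,0,0,-0.09,-1,0,0,0,0,0,-0.1,-1,0,0,0,0,0,-0.102,-1,0,0,0,0,0,-0.102,-1,0,0,0,0,0,-0.102,-1,0,0,0,0,0,-0.102,-1,0,0,0,0,0,-0.102,-1,0,0,0,0,0,-0.102,-1,0,0,0,0,0,-0.102,-1,0,0,0,0,0,-0.102,-1,0,0,0,0,0,-0.102,-1,0,0,0,0,0,-0.102,-1,0,0,0,0,0,-0.102,-1,0,0,0,0,0,-0.102,-1,0,0,0,0,0,-0.102,-1,0,0,0,0,0,-0.102,-1])

```text
clock: 10.2
eef_pos: [610.3, -189.6, 110.3]
eef_rot: [-1.39, 1.571, 2.123]
wrist_force: [0.3, -0.5, -0.4]
finger_gap: 0.7
```

```bash
python3 - <<'E'
from cell import manip
import cv2,numpy as np
a=[manip.camera(n)['color'] for n in("scene","top")]
cv2.imwrite('pics/p2.png',cv2.resize(np.hstack([a[0][150:360,150:430],a[1][80:290,160:440]]),None,fx=1.42,fy=1.42))
E
```

```text
(no output)
```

View pics/p2.png

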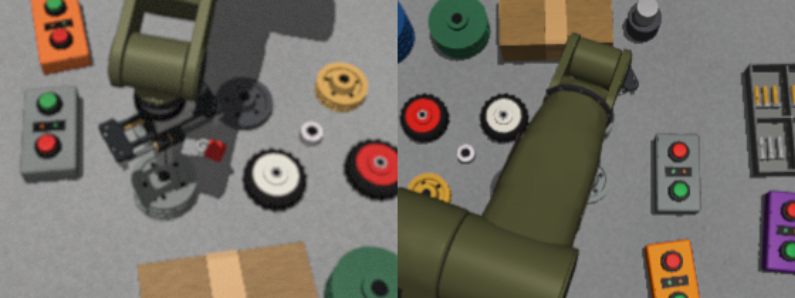

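Fingertips hover over the three-groove pulley (crop about (165,185)). Hold, rise, and travel to above the green button.

Request:
jog_arm(series=[0,0,0,0,0,0,-1,0,0,0,0,0,0,-1,0,0,0,0,0,0,-1,0,0,0,0,0,0.015,-1,0,0,0,0,0,0.04,-1,0,0,0,0,0,0.065,-1,0,0,0,0,0,0.085,-1,0,0,0,0,0,0.1,-1,0,0,0,-0.009,-0.01,0.1,-1,0,0,0,-0.027,-0.03,0.1,-1,0,0,0,-0.05,-0.055,0.1,-1,0,0,0,-0.08,-0.088,0.1,-1,0,0,0,-0.11,-0.121,0.1,-1,0,0,0,-0.135,-0.149,0.1,-1,0,0,0,-0.155,-0.171,0.1,-1,0,0,0,-0.17,-0.187,0.1,-1,0,0,0,-0.178,-0.196,0.1,-1,0,0,0,-0.178,-0.196,0.085,-1,0,0,0,-0.178,-0.196,0.06,-1,0,0,0,-0.178,-0.196,0.04,-1])

```text
clock: 12.8
eef_pos: [432.4, -384.5, 148.1]
eef_rot: [-1.24, 1.569, 2.273]
wrist_force: [0.4, -0.6, -0.5]
finger_gap: 0.5
```

```bash
python3 - <<'E'
from cell import manip
import cv2,numpy as np
a=[manip.camera(n)['color'] for n in("scene","top")]
print(manip.read_state()['eef_pos'])
cv2.imwrite('pics/p3.png',cv2.resize(np.hstack([a[0][130:340,80:360],a[1][80:290,200:480]]),None,fx=1.42,fy=1.42))
E
```

```text
[ 431.82862684 -384.04668898  147.14366941]
```

View pics/p3.png

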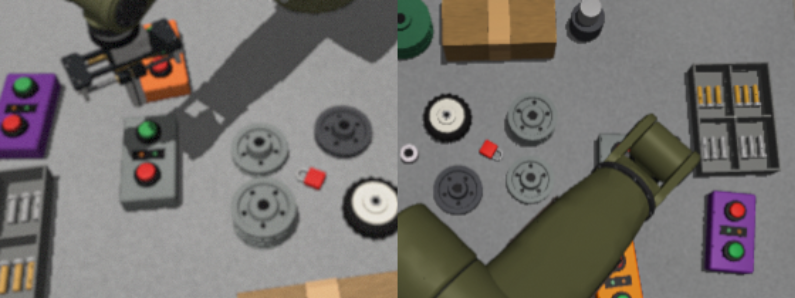

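Request:
jog_arm(series=[0,0,0,0,0,-0.02,-1,0,0,0,0,0,-0.04,-1,0,0,0,0,0,-0.052,-1,0,0,0,0,0,-0.054,-1,0,0,0,0,0,-0.056,-1,0,0,0,0,0,-0.058,-1,0,0,0,0,0,-0.06,-1,0,0,0,0,0,-0.06,-1])

```text
clock: 13.9
eef_pos: [432.3, -385.6, 90.3]
eef_rot: [-1.569, 1.571, 1.943]
wrist_force: [-0.8, -0.5, -0.4]
finger_gap: 0.6
```

Request:
jog_arm(series=[0,0,0,0,0,-0.001,-1,0,0,0,0,0,-0.002,-1,0,0,0,0,0,-0.003,-1,0,0,0,0,0,-0.004,-1,0,0,0,0,0,-0.004,-1])

```text
clock: 14.52
eef_pos: [432.3, -385.6, 86.3]
eef_rot: [-1.266, 1.571, 2.246]
wrist_force: [0.4, 0.7, -0.3]
finger_gap: 0.5
```

Request:
jog_arm(series=[0,0,0,0,0,-0.001,-1,0,0,0,0,0,-0.002,-1,0,0,0,0,0,-0.003,-1,0,0,0,0,0,-0.004,-1,0,0,0,0,0,-0.004,-1])

```text
clock: 15.15
eef_pos: [432.3, -385.6, 82.2]
eef_rot: [-1.18, 1.571, 2.332]
wrist_force: [-0.5, -0.1, 0.0]
finger_gap: 0.5
```

```bash
python3 - <<'E'
from cell import manip
import cv2,numpy as np
c=manip.camera("scene")
cv2.imwrite('pics/p4.png',cv2.resize(c['color'][140:290,90:290],None,fx=4,fy=4,interpolation=cv2.INTER_CUBIC))
from h import *
t=load('scene');P=cloud(t)
print(P[212:229:2,183].round()); print(P[200,165:205:6].round())
E
```

```text
[[ 390. -391.   48.]
 [ 400. -391.   53.]
 [ 418. -388.   69.]
 [ 427. -387.   73.]
 [ 434. -387.   74.]
 [ 440. -387.   74.]
 [ 445. -388.   72.]
 [ 444. -389.   61.]
 [ 450. -390.   61.]]
[[ 304. -451.   -3.]
 [ 308. -434.   -1.]
 [ 312. -416.    1.]
 [ 324. -396.   14.]
 [ 322. -380.    7.]
 [ 316. -365.   -3.]
 [ 322. -347.    1.]]
```

View pics/p4.png

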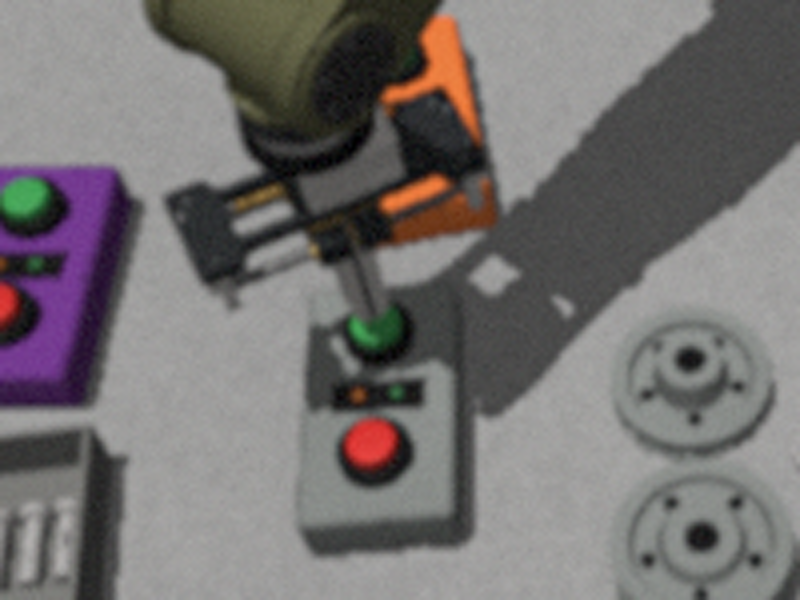

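```bash
python3 - <<'E'
from cell import manip
from h import *
c=manip.camera("scene");P=cloud(c);i=c['color'].astype(int)
b,g,r=i.transpose(2,0,1)
for nm,m in(('green',(g>100)&(r<90)&(b<110)),('red',(r>150)&(g<70)&(b<70))):
    m=m&(np.hypot(P[...,0]-475,P[...,1]+390)<90)
    print(nm,m.sum(),np.percentile(P[m][:,2],[10,50,90]).round(1),P[m].mean(0).round(1))
for v in range(196,232,3): print(v,[ (int(x[0]),int(x[1]),int(x[2])) for x in P[v,174:194:4]])
s=manip.read_state();print(s['effort'].round(2),s['wrist_force'],s['joints'].round(4),s['eef_pos'])
E
```

```text
green 27 [66.7 71.7 75.8] [ 441.1 -394.5   71.7]
red 104 [69.7 71.9 74.7] [ 522.9 -390.5   72. ]
196 [(453, -384, 205), (454, -375, 205), (458, -365, 209), (456, -356, 205), (322, -374, 26)]
199 [(461, -384, 205), (457, -376, 197), (458, -367, 197), (456, -358, 193), (321, -376, 11)]
202 [(465, -386, 198), (464, -377, 195), (438, -374, 159), (320, -390, -2), (326, -378, 4)]
205 [(466, -388, 188), (439, -385, 150), (436, -377, 143), (331, -390, -2), (335, -378, 2)]
208 [(438, -397, 138), (440, -387, 138), (437, -379, 133), (342, -390, 0), (347, -378, 3)]
211 [(349, -424, 0), (443, -389, 129), (436, -381, 118), (391, -382, 53), (390, -372, 49)]
214 [(397, -414, 54), (445, -391, 119), (440, -383, 110), (435, -374, 101), (403, -371, 53)]
217 [(402, -415, 46), (443, -394, 104), (438, -385, 94), (424, -379, 72), (419, -370, 63)]
220 [(414, -415, 49), (431, -400, 73), (432, -390, 72), (435, -379, 73), (428, -370, 62)]
223 [(422, -415, 47), (434, -401, 63), (442, -389, 73), (445, -379, 75), (438, -370, 62)]
226 [(433, -415, 49), (443, -402, 62), (445, -391, 63), (446, -381, 62), (447, -371, 61)]
229 [(443, -415, 50), (446, -404, 52), (453, -392, 61), (454, -381, 61), (449, -373, 50)]
[-0.000e+00 -5.986e+01 -3.168e+01  7.000e-02 -2.000e-02 -0.000e+00] [-0.29051448 -0.04220247 -0.84228516] [-0.7917  0.4852  1.5562  0.      1.1002  0.4084] [ 432.27340323 -385.6391389    82.36147184]
```

No contact yet: depth still reads the green top at about 72, level with the red, so the closed fingertips stand higher than the stated 19 mm suggests. I'll go on down slowly, watching the force.

Request:
jog_arm(series=[0,0,0,0,0,-0.001,-1,0,0,0,0,0,-0.002,-1,0,0,0,0,0,-0.003,-1,0,0,0,0,0,-0.004,-1,0,0,0,0,0,-0.004,-1])

```text
clock: 15.88
eef_pos: [432.2, -385.6, 78.2]
eef_rot: [-1.252, 1.571, 2.261]
wrist_force: [-0.6, -0.1, 0.2]
finger_gap: 0.4
```

Request:
jog_arm(series=[0,0,0,0,0,-0.001,-1,0,0,0,0,0,-0.002,-1,0,0,0,0,0,-0.003,-1,0,0,0,0,0,-0.003,-1])

```text
clock: 16.38
eef_pos: [432.3, -385.6, 75.3]
eef_rot: [-1.35, 1.571, 2.163]
wrist_force: [-0.8, -0.1, 0.2]
finger_gap: 0.6
```

```bash
python3 - <<'E'
from cell import manip
from h import *
c=manip.camera("scene");P=cloud(c)
cv2.imwrite('pics/p5.png',cv2.resize(c['color'][170:270,130:240],None,fx=6,fy=6,interpolation=cv2.INTER_CUBIC)[:600])
s=manip.read_state();print(s['effort'].round(2),s['wrist_force'],s['eef_pos'])
E
```

```text
[-0.000e+00 -6.004e+01 -3.138e+01  7.000e-02 -2.000e-02 -0.000e+00] [ 0.43380176 -0.37287768 -0.13044874] [ 432.29587254 -385.60578413   75.3348413 ]
```

View pics/p5.png

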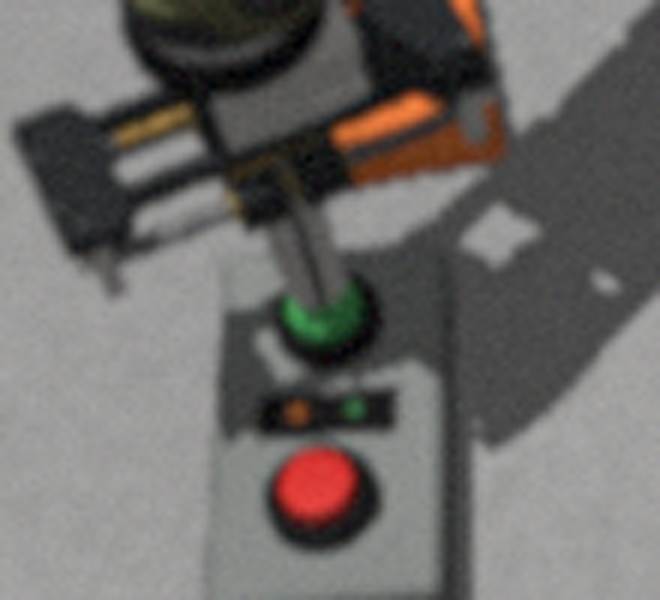

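```bash
python3 - <<'E'
from h import *
from cell import manip
t=load('scene');P=cloud(t)
m=(np.hypot(P[...,0]-199,P[...,1]+512)<110)&(P[...,2]>60)&(P[...,2]<400)
v,u=np.nonzero(m);print(u.min(),u.max(),v.min(),v.max(),'start z pct (TCP 201)',np.percentile(P[m][:,2],[0.5,1,2,5,10,50]).round())
cv2.imwrite('pics/s0.png',cv2.resize(t['color'][30:130,40:170],None,fx=6,fy=6,interpolation=cv2.INTER_CUBIC))
c=manip.camera('scene');P=cloud(c)
for v in range(206,228,2): print(v,[tuple(int(q) for q in P[v,u]) for u in range(176,192,3)], c['color'][v,183])
E
```

```text
66 147 56 134 start z pct (TCP 201) [211. 216. 223. 246. 279. 343.]
206 [(467, -384, 184), (438, -384, 144), (437, -377, 141), (336, -393, 0), (338, -384, 1), (341, -375, 4)] [92 93 94]
208 [(442, -392, 142), (438, -385, 135), (439, -378, 135), (435, -372, 128), (344, -384, 0), (346, -376, 1)] [90 92 92]
210 [(445, -392, 138), (442, -386, 132), (436, -380, 122), (436, -373, 120), (350, -385, -1), (352, -376, 0)] [82 85 83]
212 [(443, -395, 127), (442, -388, 123), (438, -382, 116), (436, -375, 112), (393, -377, 49), (397, -368, 53)] [81 85 85]
214 [(433, -399, 104), (441, -390, 113), (438, -383, 107), (439, -376, 108), (400, -377, 50), (402, -369, 52)] [79 81 81]
216 [(404, -409, 53), (442, -391, 106), (440, -384, 102), (437, -378, 95), (412, -376, 58), (408, -369, 51)] [67 67 66]
218 [(408, -409, 49), (441, -393, 96), (441, -386, 94), (438, -379, 88), (430, -373, 75), (421, -368, 60)] [54 54 56]
220 [(426, -406, 66), (442, -394, 88), (442, -387, 86), (441, -380, 83), (433, -374, 71), (429, -368, 63)] [53 61 56]
222 [(431, -406, 65), (435, -398, 68), (440, -389, 74), (441, -381, 74), (440, -374, 71), (434, -368, 61)] [44 75 39]
224 [(436, -407, 63), (442, -398, 70), (444, -390, 71), (444, -382, 69), (442, -375, 65), (440, -368, 59)] [ 70 123  57]
226 [(440, -408, 59), (444, -399, 63), (447, -391, 66), (446, -383, 63), (446, -376, 61), (442, -369, 53)] [50 86 36]
```

View pics/s0.png

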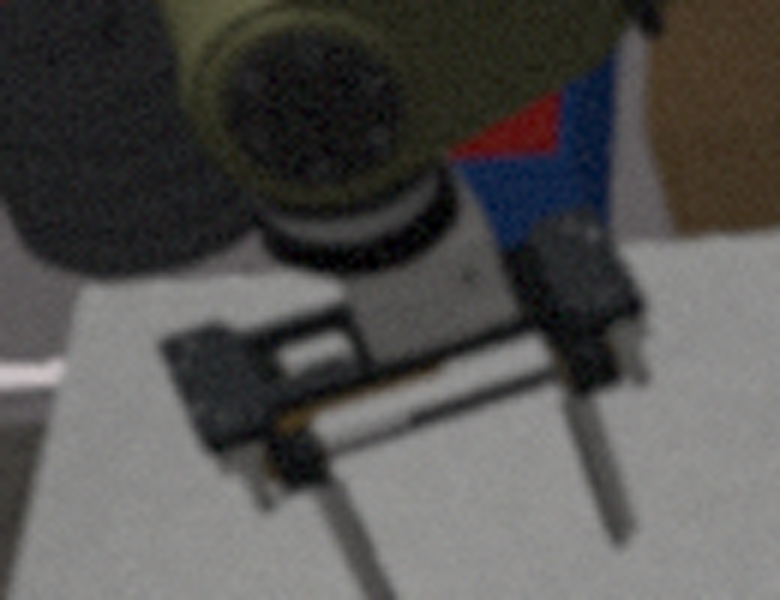

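Depth puts the real fingertips a few mm above the reported TCP height, both now and at the start. They're probably still just above the button, and both pointing heights stay in range either way. Continuing down slowly.

Request:
jog_arm(series=[0,0,0,0,0,-0.001,-1,0,0,0,0,0,-0.002,-1,0,0,0,0,0,-0.003,-1,0,0,0,0,0,-0.003,-1])

```text
clock: 16.98
eef_pos: [432.3, -385.6, 72.2]
eef_rot: [-1.183, 1.571, 2.33]
wrist_force: [0.5, 0.4, -0.1]
finger_gap: 0.4
```

Request:
jog_arm(series=[0,0,0,0,0,-0.001,-1,0,0,0,0,0,-0.002,-1,0,0,0,0,0,-0.003,-1,0,0,0,0,0,-0.003,-1])

```text
clock: 17.48
eef_pos: [432.3, -385.6, 69.3]
eef_rot: [-1.196, 1.571, 2.317]
wrist_force: [-0.3, 0.2, -0.5]
finger_gap: 0.4
```

Request:
jog_arm(series=[0,0,0,0,0,-0.001,-1,0,0,0,0,0,-0.002,-1,0,0,0,0,0,-0.003,-1,0,0,0,0,0,-0.003,-1])

```text
clock: 17.98
eef_pos: [432.3, -385.7, 66.4]
eef_rot: [1.893, 1.571, -0.878]
wrist_force: [-0.7, 0.6, 1.4]
finger_gap: 0.6
```

```bash
python3 - <<'E'
from cell import manip
from h import *
c=manip.camera("scene");P=cloud(c)
cv2.imwrite('pics/p6.png',cv2.resize(c['color'][170:270,130:240],None,fx=6,fy=6,interpolation=cv2.INTER_CUBIC)[:600])
s=manip.read_state();print(s['effort'].round(2),s['wrist_force'],s['eef_pos'])
for v in range(214,230,2): print(v,[tuple(int(q) for q in P[v,u]) for u in range(176,192,3)], c['color'][v,183])
E
```

```text
[-2.000e-02 -5.902e+01 -3.042e+01  6.000e-02 -1.600e-01 -0.000e+00] [-0.62714267 -0.09692775  2.25320419] [ 432.34105187 -385.65055068   66.45246205]
214 [(438, -398, 111), (444, -389, 118), (439, -383, 109), (438, -376, 105), (401, -377, 52), (402, -369, 51)] [78 79 81]
216 [(400, -410, 48), (443, -391, 107), (440, -384, 101), (439, -377, 98), (413, -376, 59), (408, -369, 51)] [64 70 66]
218 [(409, -409, 51), (445, -392, 101), (439, -386, 91), (437, -379, 86), (426, -374, 69), (421, -368, 61)] [58 59 60]
220 [(423, -407, 62), (442, -394, 88), (441, -387, 85), (437, -381, 78), (435, -374, 72), (429, -367, 63)] [60 61 61]
222 [(429, -407, 61), (436, -398, 70), (440, -389, 74), (437, -382, 68), (440, -374, 70), (435, -368, 62)] [69 73 69]
224 [(436, -407, 62), (441, -398, 69), (443, -390, 69), (441, -383, 65), (442, -375, 64), (440, -368, 59)] [ 64 103  55]
226 [(440, -408, 58), (445, -399, 65), (444, -391, 62), (1085, -224, 1031), (445, -376, 60), (447, -368, 60)] [37 74 28]
228 [(439, -410, 48), (450, -399, 62), (450, -391, 62), (1085, -224, 1031), (451, -376, 59), (445, -370, 48)] [20 28 19]
```

View pics/p6.png

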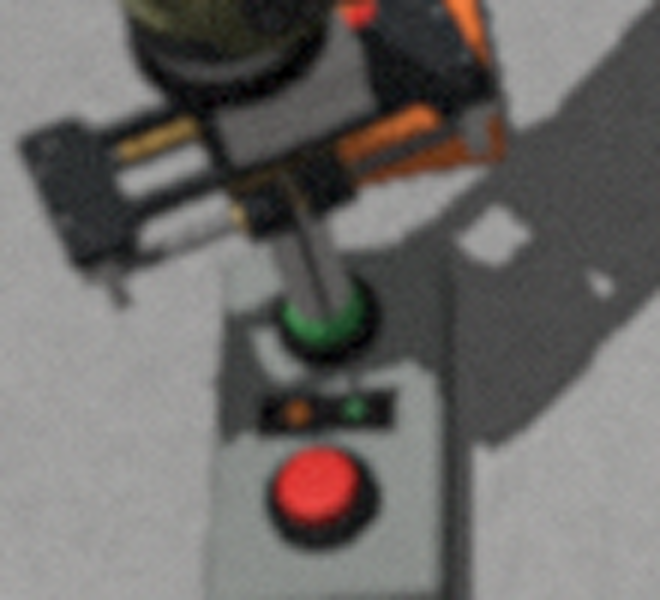

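Contact begins: about 2 N upward. I'll press on in small steps.

Request:
jog_arm(series=[0,0,0,0,0,-0.001,-1,0,0,0,0,0,-0.002,-1,0,0,0,0,0,-0.003,-1,0,0,0,0,0,-0.003,-1])

```text
clock: 18.52
eef_pos: [432.3, -385.7, 63.4]
eef_rot: [1.842, 1.571, -0.929]
wrist_force: [1.1, 0.6, 4.9]
finger_gap: 0.5
```

Request:
jog_arm(series=[0,0,0,0,0,-0.001,-1,0,0,0,0,0,-0.002,-1,0,0,0,0,0,-0.003,-1,0,0,0,0,0,-0.003,-1])

```text
clock: 19.02
eef_pos: [432.5, -385.8, 61.9]
eef_rot: [1.956, 1.57, -0.815]
wrist_force: [-5.5, 5.8, 19.3]
finger_gap: 0.6
```

The force jumped to 19 N with the TCP stopping at 61.9, so the button is fully in. Now I'll let go and rise.

Request:
jog_arm(series=[0,0,0,0,0,0.002,-1,0,0,0,0,0,0.006,-1,0,0,0,0,0,0.015,-1,0,0,0,0,0,0.035,-1,0,0,0,0,0,0.06,-1,0,0,0,0,0,0.09,-1,0,0,0,0,0,0.115,-1,0,0,0,0,0,0.135,-1,0,0,0,-0.02,-0.02,0.145,-1,0,0,0,-0.055,-0.05,0.15,-1,0,0,0,-0.09,-0.08,0.15,-1,0,0,0,-0.12,-0.1,0.15,-1,0,0,0,-0.14,-0.11,0.15,-1,0,0,0,-0.14,-0.11,0.15,-1,0,0,0,-0.14,-0.11,0.15,-1,0,0,0,-0.14,-0.11,0.15,-1])

```text
clock: 21.02
eef_pos: [293.1, -495.1, 210.4]
eef_rot: [-2.072, 1.571, 1.442]
wrist_force: [0.6, -0.9, 0.0]
finger_gap: 0.6
```

```bash
python3 - <<'E'
from cell import manip
from h import *
c=manip.camera("scene");P=cloud(c);o=load('scene');Q=cloud(o)
cv2.imwrite('pics/p7.png',c['color'])
def f(c,P):
    b,g,r=c['color'].astype(int).transpose(2,0,1)
    for nm,m,x in(('green',(g>100)&(r<90)&(b<110),(432,-387)),('red',(r>150)&(g<70)&(b<70),(522,-391)),('hub',(r>150)&(g<70)&(b<70),(630,192)),('padlock',(r>150)&(g<70)&(b<70),(550,-90))):
        m=m&(np.hypot(P[...,0]-x[0],P[...,1]-x[1])<40); print(nm,m.sum(),P[m].mean(0).round(1))
f(o,Q);f(c,P)
d=cv2.absdiff(c['color'],o['color']).max(2);print('part area diff',(d[200:310,235:450]>70).sum())
s=manip.read_state();print(s['clock'],s['wrist_force'],s['eef_pos'])
E
```

```text
green 101 [ 432.5 -386.9   71.7]
red 99 [ 522.8 -390.9   72.2]
hub 603 [631.1 191.7  38.2]
padlock 122 [550.1 -89.9  17.5]
green 102 [ 432.1 -387.1   71.4]
red 103 [ 522.7 -390.9   72.3]
hub 597 [631.4 191.5  38.2]
padlock 119 [550.3 -89.7  17.7]
part area diff 0
21.075 [-0.04530679 -0.1522062   0.72763215] [ 292.98409546 -495.1966727   210.36584526]
```

View pics/p7.png

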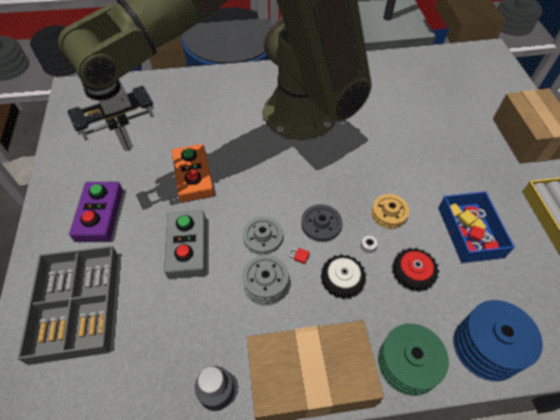

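The parts are unmoved, the green button (183,220) is back out and the red one (182,250) was never pressed. The arm is clear, so I'm handing in.

```bash
python3 -c "
from cell import manip
print(manip.sign_off())"
```

```text
the job is handed in; nothing more can be done
None
```

The job is done and handed in at about 21 s. I pointed straight down at the red-hubbed wheel and then at the three-groove grey pulley, about 2 s each. Then I pressed the grey count box's green button fully in, let it go and moved the arm clear.

- **Pointing:** the reported TCP was at (628, 194, 97) mm over the wheel and (610, -190, 110) mm over the pulley. Both camera views agreed on the part positions to within about 5 mm.
- **Button press:** the force rose from about 2 N to 5 N over the travel, then to 19 N at the stop.
- **Last checks:** the button is back out (top at 71.4 mm, 71.7 mm before). The red button's height has not changed, the image of the parts area is the same as at the start, and the wrist force is about zero.
- **Disagreement:** the button was first felt about 24 mm lower than the stated 19 mm fingertip offset implied, and depth images also showed the tips slightly above the reported TCP. The true fingertips were therefore probably about 23 mm higher than reported throughout, so I hovered roughly 5 cm clear of the parts instead of 3 cm. Corrected for this, the grasp point was at about 120 mm and 133 mm. That is still inside the judged ranges of 59–134 and 75–150 mm.

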